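# Share oak staves on the cellar balance

## Robot

A 6-joint arm with a two-finger parallel gripper is mounted at the origin on the work surface. World frame = base frame: x ahead of the robot, y to its left, z up, the work surface at z = 0. Lengths are in mm, angles in rad, forces in N, time in s.
With the tool pointing down it reaches from about 275 to 750 mm from the base axis. Payload 10.2 kg.
Tool frame: the origin (TCP) lies midway between the tips of the shut fingers; the grasp point (between the pads) lies 19 mm behind it (ctrl.tcp_to_grasp is the z of the grasp point in the tool frame, in mm); z points along the fingers, y is the direction in which the jaws open and shut (so a half turn about z gives the same grasp; the last joint's range is limited). The gripper opens to 85 mm and grips with 20 to 120 N. Pads are 22 mm wide; open, the fingers measure 114 mm over their backs; the gripper's body (76 mm by 85 mm) begins 54 mm behind the grasp point. The pads swing forward as they close: fully open they stand 13 mm farther back than shut.
Start: joints at [-1.553, 0.313, 1.498, -0, 1.331, -0.223], TCP at [125.188, -509.862, 231.294] pointing down, gripper open.
Joint ranges: [-2.94, 2.94], [-0.97, 2.17], [0.19, 2.56], [-1.23, 4.37], [0.02, 3.11], [-2.88, 2.88]. Speed limits (rad/s): [2.39, 2.39, 3.01, 3.14, 3.14, 3.14].

## Interface

Orientations are given as a unit quaternion [w, x, y, z].
In Python, from rig import sensors, capture, order, ctrl gives the robot as it stands. The module is installed in compiled form; this text tells all that it offers.
- The arm moves only by the tool play_rows, never from a script. Its argument "deltas" is a list of rows, each a list of 7 numbers: the shift along the world's x, y, z in units of 40 mm (1.0 is 40 mm), then the turn, a rotation vector about the world's x, y, z in units of 6 degrees (1.0 is 6 degrees), then the opening, from -1 (shut) to 1 (fully open). A call has 1 to 8 rows; each row shifts and turns the commanded pose from where the row before left it; what a row does not reach is not made up. A row lasts 1/12 s, in which the tool goes at most 41.7 mm and 7.16 degrees, less where a joint would pass 70% of its speed; a pose out of reach is approached as far as the arm can. A call is refused whole if a number of a shift passes 1 or a number of a turn 1, either way. A call with a gripper value outside its range is refused whole. The fingers move at their own pace and stop on an object; "squeeze" is the grip in N (left out, the last holds). Time passes only in rows, so rows that do not move let the fingers close. It gives the time, the measured TCP pose, the force and the opening at its end, in the units of the state.
- sensors.sense(): the state, without advancing time (a new reading comes with each control period).
- capture(name): name is "side" or "top" or "wrist"; returns a dict with "pixels" (384x512x3 uint8, red, green, blue), "z_map" (384x512 float32, mm along the optical axis (not along the pixel's ray), 0 where there is no reading), "fx", "fy", "cx", "cy" (pixels), "eye" and "rotation" of the camera in the world; the wrist camera has in their place "tool_from_camera" (4x4, takes a point from camera to tool coordinates, whose origin is the TCP and whose axes are the flange's). Camera axes: x right, y down, z forward; pixel columns grow to the right and rows downward; lengths in mm; the calibration is good to about 2 mm. A picture is of the moment at which its call begins: read the wrist's pose just before it.
- order.finish_job(): hands the job in, once; it reports no verdict.
The state is a dict: "time_s": time; "joints": joint angles; "dq": joint speeds; "tau": joint torques, N m; "eef_pos": TCP position; "ee_rot": TCP orientation; "force": force on the tool from outside, world axes, zero at the start; "wrist_torque": the same for the moment, N m; "grip_width": opening from 0.0 (shut) to 1.0 (fully open).
Only numpy, scipy, OpenCV 4.12 (cv2) and the standard library are available. Lean on these libraries where they do the work, as an engineer would, in place of code of your own. Each camera call takes 0.05 s, during which the arm holds its last target. There are 200 camera calls.

## Task

First free the arrested balance: pull its knob up, turn it anticlockwise to the end and push it fully home. Then share all the oak staves, the three on the bench included, between the two pans, moving them across until the freed pans come to rest level by themselves with your hand off them. Finally arrest the balance again (pull the knob up, turn it back, push it home) with all staves still in the pans, and knock neither the jar nor the tin over.

Things in the scene. Friction and masses are not known exactly. Their poses are not given: they have to be found in the camera images.
- balance: grey two-pan balance, fixed to the bench; origin on the bench under its centre, y to its left pan, x away from the robot. Housing 100 x 64 mm, 115 mm high, between the pans, arrest knob on top. Pans: shallow trays, inside 248 mm (x) by 180 mm (y), rim 10 mm above the floor, centred 134 mm to either side in y; they only rise and sink, always horizontal
- floor_left (a point): centre of the inside floor of the left pan (robot's left, +y of the balance), 60 mm above the bench when level; axes as the balance
- floor_right (a point): centre of the inside floor of the right pan; axes as the balance
- pan_left (a joint): rise of the left pan, m: 0 level, + up, - down, stops at +-0.018; the right pan moves oppositely. When free, the pans settle in about 1 s, the heavier low, 1 mm for each 5.5 g of difference. While the arrest is on, stops under the pans hold them near 0 whatever the load
- knob_pull (a joint): how far the arrest knob is pulled up out of the housing, m: 0 fully home, 0.016 fully out; stays where left (friction 1.5 N)
- knob_turn (a joint): angle of the arrest knob about its upright axis, rad, growing anticlockwise from above: 0 to 0.08 at the start (arrest on, pans held), 1.2 end stop (arrest off, pans free). Turns only when pulled out 11 mm or more, never force it; goes home only below 0.15 or above 1.05
- knob_grip (a point): middle of the arrest knob's black bar handle, on its axis, 139 mm above the bench when home; the bar is 56 mm long along this point's x, 16 mm wide, 30 mm high (121 to 151 mm above the bench when home), turns and rises with the knob; at turn 0 it lies along the balance's x
- cork_jar: bystander: amber jar with a steel lid, 72 mm across, 100 mm tall, upright; origin under its centre
- tin: bystander: dark tin, 74 mm across, 75 mm tall, upright; origin under its centre
- long1: long plain oak stave, a straight bar 160 mm long, 26 mm wide, 30 mm high, about 108 g (all staves weigh the same per length, within 2 %); origin at its centre, x along its length, z its 30 mm height; two to four of the six long ones are present, lying in the pans along the balance's y, 55 mm apart or more between centres
- long2: long plain oak stave, a straight bar 160 mm long, 26 mm wide, 30 mm high, about 108 g (all staves weigh the same per length, within 2 %); origin at its centre, x along its length, z its 30 mm height; two to four of the six long ones are present, lying in the pans along the balance's y, 55 mm apart or more between centres
- long3: long plain oak stave, a straight bar 160 mm long, 26 mm wide, 30 mm high, about 108 g (all staves weigh the same per length, within 2 %); origin at its centre, x along its length, z its 30 mm height; two to four of the six long ones are present, lying in the pans along the balance's y, 55 mm apart or more between centres
- long4: long plain oak stave, a straight bar 160 mm long, 26 mm wide, 30 mm high, about 108 g (all staves weigh the same per length, within 2 %); origin at its centre, x along its length, z its 30 mm height; two to four of the six long ones are present, lying in the pans along the balance's y, 55 mm apart or more between centres
- long5: long plain oak stave, a straight bar 160 mm long, 26 mm wide, 30 mm high, about 108 g (all staves weigh the same per length, within 2 %); origin at its centre, x along its length, z its 30 mm height; two to four of the six long ones are present, lying in the pans along the balance's y, 55 mm apart or more between centres
- long6: long plain oak stave, a straight bar 160 mm long, 26 mm wide, 30 mm high, about 108 g (all staves weigh the same per length, within 2 %); origin at its centre, x along its length, z its 30 mm height; two to four of the six long ones are present, lying in the pans along the balance's y, 55 mm apart or more between centres
- short1: short plain oak stave, a straight bar 80 mm long, 26 mm wide, 30 mm high, about 54 g (all staves weigh the same per length, within 2 %); origin at its centre, x along its length, z its 30 mm height; starts in a pan, along the balance's y
- short2: short plain oak stave, a straight bar 80 mm long, 26 mm wide, 30 mm high, about 54 g (all staves weigh the same per length, within 2 %); origin at its centre, x along its length, z its 30 mm height; starts flat on the bench beside the balance
- mid1: medium plain oak stave, a straight bar 120 mm long, 26 mm wide, 30 mm high, about 81 g (all staves weigh the same per length, within 2 %); origin at its centre, x along its length, z its 30 mm height; starts flat on the bench beside the balance
- mid2: medium plain oak stave, a straight bar 120 mm long, 26 mm wide, 30 mm high, about 81 g (all staves weigh the same per length, within 2 %); origin at its centre, x along its length, z its 30 mm height; starts flat on the bench beside the balance
There are look-alikes about, which are no part of the job. What is shaped like the mid1 but blue is not meant.

How it is judged:
By the outcome, as a careful person would: the job done as asked, in the order asked, and still so for the second after the job is handed in, with the robot touching nothing.
Of long1, long2, long3, long4, long5, long6 only 2 to 4 are there at a start; the rules pass over those that are not, and their reading is None.
At some moment in a run one of mid1, mid2, short2 may be knocked a few centimetres aside while the robot is not near it.
It also fails if it takes over 200 s, if anything falls off the work surface, if the arm or the gripper's body presses on something with over 40 N, if the wrist force passes 120 N, or if a joint passes its speed limit or range.

## Working session

There is one attempt and no reset: what is moved stays moved. The work goes in short steps, Python scripts to look and compute and a tool call to move; the robot and the scene stay as the last step left them, time stands still between calls to the robot, and variables do not carry over. Pictures are saved under pics/ and viewed, about 12 in all and at most 16, crops included, and the job is handed in when it is done.

Besides the shell and the picture viewer there is one more tool, called after "Emit:" as name([rows], argument=value, ...), one row to a line, values as JSON. play_rows: Moves the arm, as the interface text tells. Its arguments: {"type":"object","properties":{"deltas":{"type":"array","items":{"type":"array","items":{"type":"number"}}},"squeeze":{"type":"number"}},"required":["deltas"]}

```bash
mkdir -p pics; cat > h.py <<'E'
import numpy as np, cv2
from rig import sensors, capture, order, ctrl
from scipy.spatial.transform import Rotation as R
def cam(name):
    s=sensors.sense(); c=capture(name)
    if name=='wrist':
        q=np.array(s['ee_rot']); T=np.eye(4); T[:3,:3]=R.from_quat(np.r_[q[1:],q[0]]).as_matrix(); T[:3,3]=s['eef_pos']
        M=T@np.array(c['tool_from_camera']); c['eye']=M[:3,3]; c['rotation']=M[:3,:3]
    c['eye']=np.array(c['eye']); c['rotation']=np.array(c['rotation'])
    return c
def ray(c,u,v,z):
    d=c['rotation']@np.array([(u-c['cx'])/c['fx'],(v-c['cy'])/c['fy'],1]); t=(z-c['eye'][2])/d[2]
    return c['eye']+t*d
def cloud(c):
    v,u=np.mgrid[:384,:512]; z=c['z_map']
    P=np.stack([(u-c['cx'])/c['fx']*z,(v-c['cy'])/c['fy']*z,z],-1)@c['rotation'].T+c['eye']
    P[z==0]=np.nan
    return P
def save(c,n,scale=1.5,crop=None):
    p=c['pixels'][:,:,::-1]
    if crop: p=p[crop[1]:crop[3],crop[0]:crop[2]]
    cv2.imwrite('pics/'+n,cv2.resize(p,None,fx=scale,fy=scale,interpolation=cv2.INTER_CUBIC))
E
python3 - <<'E'
from h import *
s=sensors.sense(); print(s, ctrl.tcp_to_grasp)
for n in ['top','side']:
    c=cam(n); save(c,n+'0.png'); print(n,c['eye'],c['rotation'],c['fx'],c['cx'],c['cy'])
E
```

```text
{'time_s': 0.0, 'joints': array([-1.55340942e+00,  3.13464310e-01,  1.49847653e+00,  2.04803928e-05,
        1.33101549e+00, -2.23375868e-01]), 'dq': array([-0.00137258,  0.00057775,  0.00110073,  0.00010199,  0.00097282,
       -0.00021997]), 'tau': array([-3.00705169e-04, -4.12271297e+01, -2.59745908e+01, -2.37553722e-04,
        4.17877163e-03,  1.71170949e-06]), 'eef_pos': array([ 125.18348057, -509.57456793,  230.71291366]), 'ee_rot': array([-6.77200847e-04,  9.92762969e-01,  1.20088396e-01,  7.99941746e-05]), 'force': array([ 0.19029545, -0.02801294, -0.20614961]), 'wrist_torque': array([-0.00073315,  0.05041086,  0.01131011]), 'grip_width': 0.9969973148968062} -18.700000000000003
top [ 347.51436667   90.3663192  1474.35893305] [-0.04246209  0.70668681 -0.70387858  0.05784183] 461.60593261374305 255.44855019726518 198.01420237072702
side [-563.74429399  794.64170036 1208.98699121] [ 0.19534722 -0.43260324  0.80046925 -0.36598208] 492.72088950885467 251.7755356349353 191.79918261780352
```

View pics/top0.png

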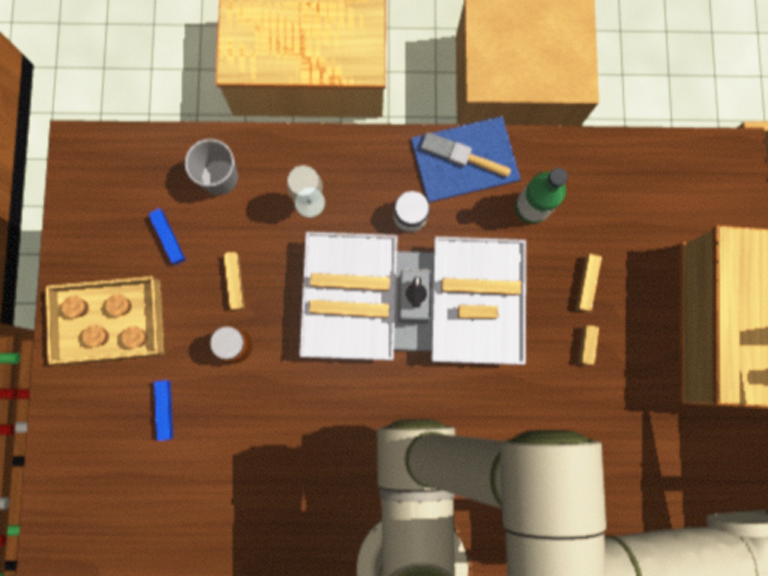

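View pics/side0.png

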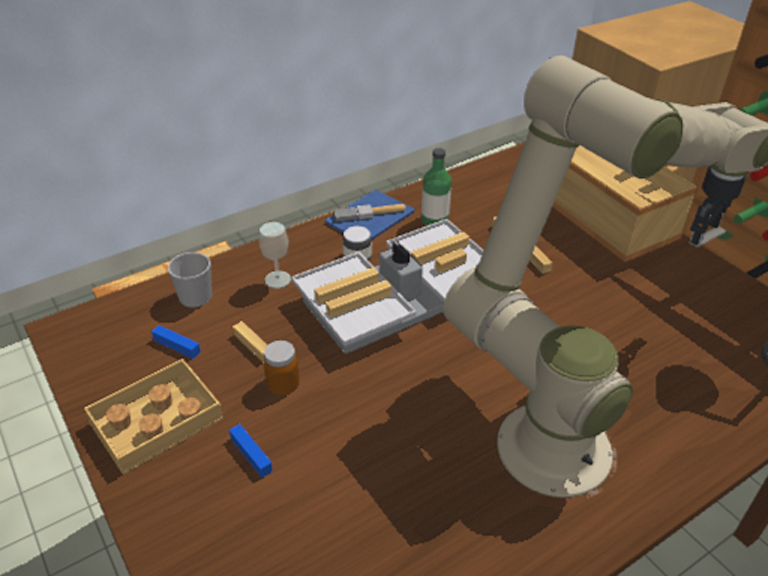

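Top view: the left pan holds two long staves (350,282 and 348,309). The right pan holds one long (481,286) and the short (478,312). On the bench are a mid at the left (233,280), and a mid (590,283) and a short (590,345) at the right. The look-alikes are the two blue bars (166,236 and 162,410). The jar is at (227,343), the tin at (411,210) and the knob at (416,290).

```bash
python3 - <<'E'
s=open('h.py').read()
s=s.replace("    c['eye']=np.array(c['eye']); c['rotation']=np.array(c['rotation'])\n","""    c['eye']=np.array(c['eye']); r=np.array(c['rotation'])
    c['rotation']=r if r.shape==(3,3) else R.from_quat(np.r_[r[1:],r[0]]).as_matrix()
""")
s+='''
def woods(c,amin=60,box=(150,900,-480,480)):
    """wooden staves by colour and height -> list of (centre, long, wide, yaw deg, top z)"""
    P=cloud(c); hsv=cv2.cvtColor(c['pixels'],cv2.COLOR_RGB2HSV)
    m=(cv2.inRange(hsv,(12,70,120),(30,255,255))>0)&(P[...,2]>18)&(P[...,2]<150)
    m&=(P[...,0]>box[0])&(P[...,0]<box[1])&(P[...,1]>box[2])&(P[...,1]<box[3])
    n,l,st,_=cv2.connectedComponentsWithStats(m.astype(np.uint8)); out=[]
    for i in range(1,n):
        if st[i,4]<amin: continue
        q=P[l==i]; zt=np.percentile(q[:,2],80); q=q[q[:,2]>zt-6]
        (x,y),(w,h),a=cv2.minAreaRect(q[:,:2].astype(np.float32))
        if w<h: w,h,a=h,w,a+90
        out.append((np.round([x,y]),round(w),round(h),round((a+90)%180-90,1),round(float(zt),1),st[i,:4]))
    return out
'''
open('h.py','w').write(s)
E
python3 - <<'E'
from h import *
for n in ['top','side']:
    c=cam(n); P=cloud(c)
    print(n); [print(o) for o in woods(c,40)]
    hsv=cv2.cvtColor(c['pixels'],cv2.COLOR_RGB2HSV)
    m=(P[...,2]>108)&(P[...,0]>350)&(P[...,0]<650)&(abs(P[...,1]-50)<150)&(hsv[...,2]<70)&(P[...,2]<165)
    q=P[m]; print('knob',len(q),np.nanmedian(q,0),np.nanpercentile(q,[2,98],axis=0), cv2.minAreaRect(q[q[:,2]>143][:,:2].astype(np.float32)))
    m=(P[...,2]>55)&(P[...,2]<80)&(hsv[...,1]<40)&(hsv[...,2]>120)&(P[...,0]>300)&(P[...,0]<680)
    for s in (0,1):
        k=m&((P[...,1]>50) if s==0 else (P[...,1]<50))&(abs(P[...,1]-50)<260)
        q=P[k]; print('pan',s,len(q),np.median(q,0),np.percentile(q,[2,98],axis=0))
        qq=q[q[:,2]>66]; print('  rim',cv2.minAreaRect(qq[:,:2].astype(np.float32)))
    m=(P[...,2]>100)&(P[...,2]<122)&(P[...,1]>0)&(P[...,1]<100)&(P[...,0]>300)&(P[...,0]<650)
    print('housing top',cv2.minAreaRect(P[m][:,:2].astype(np.float32)),np.nanmedian(P[m],0))
    if n=='top': save(c,'crop1.png',5,(190,140,360,250))
    for nm,uv in (('jar',(151,229)),('tin',(274,140))):
        if n=='top': print(nm,P[uv[1],uv[0]])
E
```

```text
top
(array([ 845., -168.]), 95, 19, 70.9, 34.6, array([312, 103,  28,  14], dtype=int32))
(array([587., 376.]), 119, 27, 7.7, 33.0, array([149, 169,  13,  38], dtype=int32))
(array([ 588., -380.]), 120, 27, -12.8, 33.3, array([386, 170,  15,  38], dtype=int32))
(array([578., 129.]), 159, 27, 87.2, 92.6, array([207, 182,  53,  12], dtype=int32))
(array([ 570., -138.]), 157, 26, 87.5, 94.3, array([294, 185,  54,  12], dtype=int32))
(array([522., 131.]), 158, 27, 86.7, 92.4, array([206, 200,  54,  12], dtype=int32))
(array([ 516., -130.]), 76, 25, -89.6, 93.8, array([305, 203,  27,  10], dtype=int32))
(array([ 454., -374.]), 79, 27, -9.8, 33.8, array([388, 218,  11,  26], dtype=int32))
knob 141 [546.28432128   2.0985719  147.3032647 ] [[522.7769462  -18.43315472 118.69554174]
 [564.72391232  15.09360122 155.22910567]] ((544.7422485351562, -2.2515459060668945), (14.921009063720703, 45.2459602355957), 89.66992950439453)
pan 0 3530 [549.0490304  140.04482092  60.86048386] [[428.08194578  54.76252352  55.55141771]
 [676.10284617 222.96961915  72.25669829]]
  rim ((551.6439208984375, 137.048
[... 1194 characters left out ...]
032714844, 55.07124710083008), 88.26807403564453)
pan 0 1316 [493.09737933 145.89681956  59.77899018] [[421.57727433  53.77062907  55.34187684]
 [675.62733704 225.11034408  71.03031734]]
  rim ((547.7868041992188, 140.81729125976562), (175.0130157470703, 264.6037902832031), 88.96212768554688)
pan 1 819 [ 540.50190187 -105.73450999   60.80352483] [[ 433.78205118 -205.84592749   55.56001615]
 [ 670.44826693   45.91179083   71.79988491]]
  rim ((544.5914306640625, -80.21934509277344), (256.03692626953125, 256.0198669433594), 89.32496643066406)
housing top ((544.216552734375, 16.62769317626953), (104.6892318725586, 32.87581253051758), 0.10027219355106354) [534.12418908  19.38863855 112.82785015]
```

View pics/crop1.png

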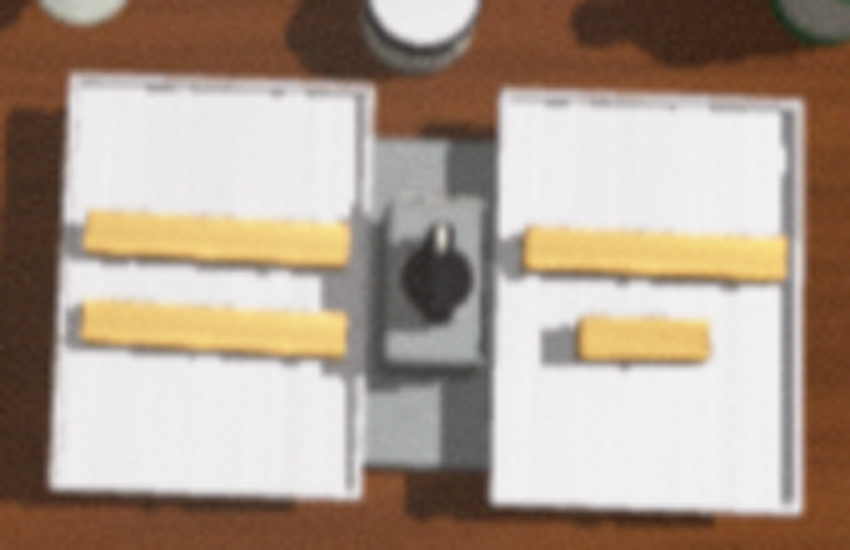

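The crop shows six wood tops as expected: four in the pans, grain ends visible. The knob's black bar is at crop (437,280), lying along the balance's x, with its pointer to the rear. The bench staves are plain wood and the blue bars are excluded. By length the shares are left 16 + 6 = 22 and right 12 + 6 + 4 = 22 (in units of 20 mm). I'm going above the knob.

Emit:
play_rows([
  [0.613, 0.748, 0, 0, 0, -0.3, 0],
  [0.613, 0.748, 0, 0, 0, -0.3, 0],
  [0.613, 0.748, 0, 0, 0, -0.3, 0],
  [0.613, 0.748, 0, 0, 0, -0.3, 0],
  [0.613, 0.748, 0, 0, 0, -0.3, 0],
  [0.613, 0.748, 0, 0, 0, -0.3, 0],
  [0.613, 0.748, 0, 0, 0, -0.25, 0],
  [0.613, 0.748, 0, 0, 0, -0.25, 0],
], squeeze=60)

```text
time_s: 0.87
eef_pos: [322.1, -268.8, 231.4]
ee_rot: [0.0, 1.0, -0.001, 0.0]
force: [0.6, -0.5, -0.4]
grip_width: 0.499
```

Emit:
play_rows([
  [0.613, 0.748, 0, 0, 0, 0, 0],
  [0.613, 0.748, 0, 0, 0, 0, 0],
  [0.613, 0.748, 0, 0, 0, 0, 0],
  [0.613, 0.748, 0, 0, 0, 0, 0],
  [0.613, 0.748, 0, 0, 0, 0, 0],
  [0.613, 0.748, 0, 0, 0, 0, 0],
  [0, 0, 0, 0, 0, 0, 0],
  [0, 0, 0, 0, 0, 0, 0],
])

```text
time_s: 1.53
eef_pos: [468.9, -89.6, 230.9]
ee_rot: [-0.0, 1.0, 0.002, -0.0]
force: [-0.3, -0.9, -0.7]
grip_width: 0.498
```

```bash
python3 - <<'E'
from h import *
s=sensors.sense(); print(s['eef_pos'],s['ee_rot'],s['joints'],s['force'],s['grip_width'])
c=cam('wrist'); save(c,'w1.png',1.2); print(c['eye'],c['rotation'][:,2])
P=cloud(c); m=(P[...,2]>140)&(P[...,2]<158)&(P[...,0]>490)&(P[...,0]<600)&(abs(P[...,1])<50)
q=P[m]; print(len(q)); 
if len(q)>5: print(np.nanmedian(q,0),cv2.minAreaRect(q[:,:2].astype(np.float32)))
v,u=np.where(m)
if len(q)>5:print(u.min(),u.max(),v.min(),v.max())
E
```

```text
[468.91422676 -89.60142686 230.91818766] [-1.06114436e-04  9.99998436e-01  1.72619746e-03 -3.70349643e-04] [-4.34828649e-01  2.08512703e-01  1.63459874e+00 -1.25454975e-04
  1.29924218e+00  1.13254898e+00] [-0.25456215 -0.91553554 -0.71815912] 0.49832795293222687
[550.82453883 -89.50173493 373.68646471] [-3.18828040e-01 -2.54832852e-04 -9.47812543e-01]
2402
[548.86728563  -4.93747304 150.77694857] ((547.3834228515625, -2.740899085998535), (16.821704864501953, 55.90794372558594), 89.1167221069336)
109 144 47 134
```

View pics/w1.png

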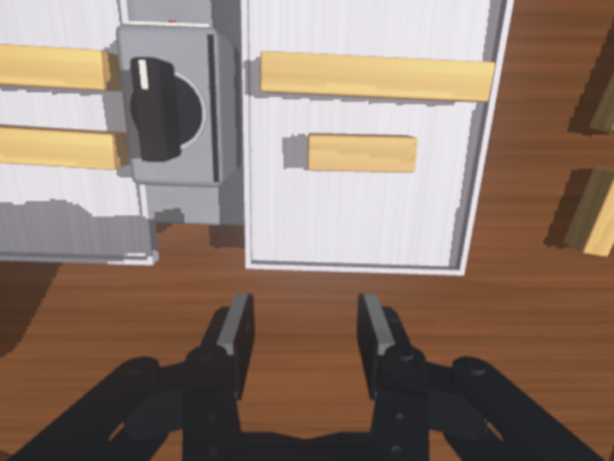

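The wrist view shows the knob bar at (150,108), along the balance's x, with the red mark and the housing below. It measures (547,-3) with its top at 151, which agrees with the text. I'm descending on it.

Emit:
play_rows([
  [0.64, 0.73, 0, 0, 0, 0, 0],
  [0.64, 0.73, 0, 0, 0, 0, 0],
  [0.64, 0.73, 0, 0, 0, 0, 0],
  [0, 0, -0.67, 0, 0, -0.1, 0],
  [0, 0, -0.67, 0, 0, 0, 0],
  [0, 0, -0.67, 0, 0, 0, 0],
  [0, 0, -0.67, 0, 0, 0, 0],
  [0, 0, 0, 0, 0, 0, 0],
])

```text
time_s: 2.25
eef_pos: [542.5, -4.4, 119.6]
ee_rot: [-0.001, 1.0, -0.006, -0.004]
force: [-0.7, 0.1, -1.3]
grip_width: 0.498
```

Emit:
play_rows([
  [0, 0, 0, 0, 0, 0, -1],
  [0, 0, 0, 0, 0, 0, -1],
  [0, 0, 0, 0, 0, 0, -1],
  [0, 0, 0, 0, 0, 0, -1],
  [0, 0, 0, 0, 0, 0, -1],
  [0, 0, 0, 0, 0, 0, -1],
])

```text
time_s: 2.75
eef_pos: [545.9, -2.6, 126.3]
ee_rot: [-0.001, 1.0, -0.005, 0.001]
force: [0.5, 8.0, 0.4]
grip_width: 0.176
```

Emit:
play_rows([
  [0, 0, 0.08, 0, 0, 0, -1],
  [0, 0, 0.08, 0, 0, 0, -1],
  [0, 0, 0.08, 0, 0, 0, -1],
  [0, 0, 0.08, 0, 0, 0, -1],
  [0, 0, 0.05, 0, 0, 0, -1],
  [0, 0, 0, 0, 0, 0, -1],
  [0, 0, 0, 0, 0, 0, -1],
])

```text
time_s: 3.33
eef_pos: [545.9, -2.7, 141.1]
ee_rot: [-0.001, 1.0, -0.005, 0.002]
force: [-0.6, 7.0, 0.4]
grip_width: 0.175
```

Emit:
play_rows([
  [0, 0, 0, 0, 0, 0.9, -1],
  [0, 0, 0, 0, 0, 0.9, -1],
  [0, 0, 0, 0, 0, 0.9, -1],
  [0, 0, 0, 0, 0, 0.9, -1],
  [0, 0, 0, 0, 0, 0.9, -1],
  [0, 0, 0, 0, 0, 0.9, -1],
  [0, 0, 0, 0, 0, 0.9, -1],
  [0, 0, 0, 0, 0, 0, -1],
])

```text
time_s: 4.0
eef_pos: [546.2, -3.3, 141.0]
ee_rot: [0.001, 0.947, 0.32, 0.002]
force: [1.8, 4.8, 1.4]
grip_width: 0.174
```

Emit:
play_rows([
  [0, 0, 0, 0, 0, 0.9, -1],
  [0, 0, 0, 0, 0, 0.9, -1],
  [0, 0, 0, 0, 0, 0.9, -1],
  [0, 0, 0, 0, 0, 0.9, -1],
  [0, 0, 0, 0, 0, 0.5, -1],
  [0, 0, 0, 0, 0, 0, -1],
  [0, 0, 0, 0, 0, 0, -1],
])

```text
time_s: 4.58
eef_pos: [546.6, -3.4, 140.8]
ee_rot: [0.001, 0.859, 0.512, 0.002]
force: [4.2, 4.1, 0.9]
grip_width: 0.175
```

```bash
python3 - <<'E'
from h import *
s=sensors.sense(); print(s['time_s'],s['eef_pos'],s['ee_rot'],np.degrees(2*np.arctan2(s['ee_rot'][2],s['ee_rot'][1])),s['force'],s['wrist_torque'],s['grip_width'],s['joints'])
E
```

```text
4.5833 [546.61140101  -3.44307571 140.8138889 ] [0.00131601 0.85891048 0.51211992 0.0020613 ] 61.61048368551064 [4.22299709 4.13905895 0.89131883] [ 0.61237884 -0.77488184  0.04884888] 0.17542085554753495 [-2.21141771e-01  4.42938362e-01  1.55953340e+00  1.02243675e-03
  1.13431851e+00  2.73918752e-01]
```

Emit:
play_rows([
  [0, 0, 0, 0, 0, 0.4, -1],
  [0, 0, 0, 0, 0, 0.4, -1],
  [0, 0, 0, 0, 0, 0, -1],
  [0, 0, 0, 0, 0, 0, -1],
])

```text
time_s: 4.92
eef_pos: [546.7, -3.5, 140.8]
ee_rot: [0.001, 0.837, 0.548, 0.002]
force: [3.8, 2.9, 0.2]
grip_width: 0.174
```

```bash
python3 - <<'E'
from h import *
s=sensors.sense(); print(s['time_s'],s['eef_pos'],np.degrees(2*np.arctan2(s['ee_rot'][2],s['ee_rot'][1])),s['force'],s['wrist_torque'])
E
```

```text
4.9167 [546.68687473  -3.47325319 140.79503651] 66.40250222101007 [3.79229362 2.85014472 0.2010121 ] [ 0.51556266 -0.82704934  0.0644621 ]
```

Emit:
play_rows([
  [0, 0, 0, 0, 0, 0.3, -1],
  [0, 0, 0, 0, 0, 0, -1],
  [0, 0, 0, 0, 0, 0, -1],
])

```text
time_s: 5.17
eef_pos: [546.7, -3.5, 140.8]
ee_rot: [0.001, 0.828, 0.56, 0.002]
force: [4.9, 3.0, 0.7]
grip_width: 0.177
```

```bash
python3 - <<'E'
from h import *
s=sensors.sense(); print(s['time_s'],s['eef_pos'],np.degrees(2*np.arctan2(s['ee_rot'][2],s['ee_rot'][1])),s['force'],s['wrist_torque'])
E
```

```text
5.1667 [546.72628181  -3.47289141 140.8138942 ] 68.14602143837593 [4.88726775 3.02624101 0.72653193] [ 0.56092666 -0.92656737 -0.34561331]
```

Emit:
play_rows([
  [0, 0, -0.08, 0, 0, 0, -1],
  [0, 0, -0.08, 0, 0, 0, -1],
  [0, 0, -0.08, 0, 0, 0, -1],
  [0, 0, -0.08, 0, 0, 0, -1],
  [0, 0, -0.06, 0, 0, 0, -1],
  [0, 0, -0.02, 0, 0, 0, -1],
  [0, 0, 0, 0, 0, 0, -1],
])

```text
time_s: 5.75
eef_pos: [546.8, -3.5, 126.1]
ee_rot: [0.002, 0.828, 0.561, 0.002]
force: [-0.9, 4.7, 15.1]
grip_width: 0.175
```

Emit:
play_rows([
  [0, 0, 0, 0, 0, 0, 0],
  [0, 0, 0, 0, 0, 0, 0],
  [0, 0, 0, 0, 0, 0, 0],
  [0, 0, 0.5, 0, 0, 0, 0],
  [0, 0, 0.8, 0, 0, 0, 0],
  [0, 0, 0.9, 0, 0, -0.9, 0],
  [0, 0, 0.4, 0, 0, -0.9, 0],
  [0.1, -0.9, 0, 0, 0, -0.9, 0],
])

```text
time_s: 6.42
eef_pos: [550.3, -36.3, 231.5]
ee_rot: [0.002, 0.898, 0.44, 0.003]
force: [0.9, -0.4, 1.0]
grip_width: 0.503
```

Emit:
play_rows([
  [0.1, -0.95, 0, 0, 0, -1, 0],
  [0.1, -0.95, 0, 0, 0, -1, 0],
  [0.1, -0.95, 0, 0, 0, -1, 0],
  [0.1, -0.95, 0, 0, 0, -1, 0],
  [0.1, -0.95, 0, 0, 0, -1, 0],
  [0.1, -0.95, 0, 0, 0, -1, 0],
  [0.1, -0.95, 0, 0, 0, -1, 0],
  [0.1, -0.95, 0, 0, 0, -1, 0],
])

```text
time_s: 7.08
eef_pos: [580.8, -345.4, 226.7]
ee_rot: [-0.0, 0.999, 0.033, -0.0]
force: [1.1, 0.3, 1.0]
grip_width: 0.496
```

Emit:
play_rows([
  [0.1, -0.9, 0, 0, 0, -1, 0],
  [0, 0, 0, 0, 0, -1, 0],
  [0, 0, 0, 0, 0, -0.9, 0],
  [0, 0, 0, 0, 0, 0, 0],
  [0, 0, 0, 0, 0, 0, 0],
])

```text
time_s: 7.5
eef_pos: [585.1, -379.4, 226.7]
ee_rot: [-0.0, 0.993, -0.114, -0.0]
force: [-0.2, -0.5, 0.1]
grip_width: 0.502
```

```bash
cat >> h.py <<'E'
def rims(c,th=8):
    """height of pan floors: median z of white/bright pixels in the pan insides"""
    P=cloud(c); hsv=cv2.cvtColor(c['pixels'],cv2.COLOR_RGB2HSV); r={}
    for n,y0 in (('L',137),('R',-131)):
        m=(abs(P[...,1]-y0)<80)&(abs(P[...,0]-547)<115)&(hsv[...,1]<40)&(hsv[...,2]>100)&(P[...,2]>35)&(P[...,2]<85)
        r[n]=(int(m.sum()),round(float(np.median(P[m][:,2])),1))
    return r
def st():
    s=sensors.sense(); print('t',s['time_s'],'pos',np.round(s['eef_pos'],1),'yaw',round(float(np.degrees(2*np.arctan2(s['ee_rot'][2],s['ee_rot'][1]))),1),'F',np.round(s['force'],1),'g',round(s['grip_width'],3),'q',np.round(s['joints'],2))
E
python3 - <<'E'
from h import *
st()
for n in ('top','wrist'):
    c=cam(n); print(n,rims(c)); [print(o) for o in woods(c,40)]
    if n=='top': save(c,'t2.png')
E
```

```text
t 7.5 pos [ 585.1 -379.4  226.7] yaw -13.1 F [-0.2 -0.5  0.1] g 0.502 q [-0.74  0.73  0.87 -0.    1.55  1.06]
top {'L': (2789, 51.2), 'R': (2478, 70.7)}
(array([ 846., -168.]), 95, 18, 68.0, 34.6, array([312, 103,  28,  14], dtype=int32))
(array([588., 376.]), 120, 27, 8.3, 32.8, array([149, 169,  13,  38], dtype=int32))
(array([ 600., -383.]), 95, 27, -12.1, 34.0, array([387, 170,  14,  29], dtype=int32))
(array([578., 129.]), 160, 27, 86.9, 83.3, array([207, 182,  53,  13], dtype=int32))
(array([ 571., -139.]), 156, 25, 87.3, 102.6, array([296, 185,  52,  11], dtype=int32))
(array([522., 131.]), 158, 26, 86.4, 83.4, array([206, 200,  54,  12], dtype=int32))
(array([ 519., -132.]), 75, 23, 86.9, 103.2, array([307, 203,  26,   9], dtype=int32))
wrist {'L': (0, nan), 'R': (12387, 69.8)}
(array([ 588., -380.]), 119, 26, -12.9, 30.6, array([242, 107,  26, 108], dtype=int32))
(array([ 569., -170.]), 97, 26, 87.8, 100.1, array([  0, 220, 107,  49], dtype=int32))
(array([ 455., -375.]), 81, 26, -9.6, 30.6, array([263, 235,  24,  63], dtype=int32))
(array([ 518., -133.]), 77, 26, 89.2, 100.1, array([  0, 271,  75,  47], dtype=int32))
  return _methods._mean(a, axis=axis, dtype=dtype,
  ret = ret.dtype.type(ret / rcount)
```

View pics/t2.png

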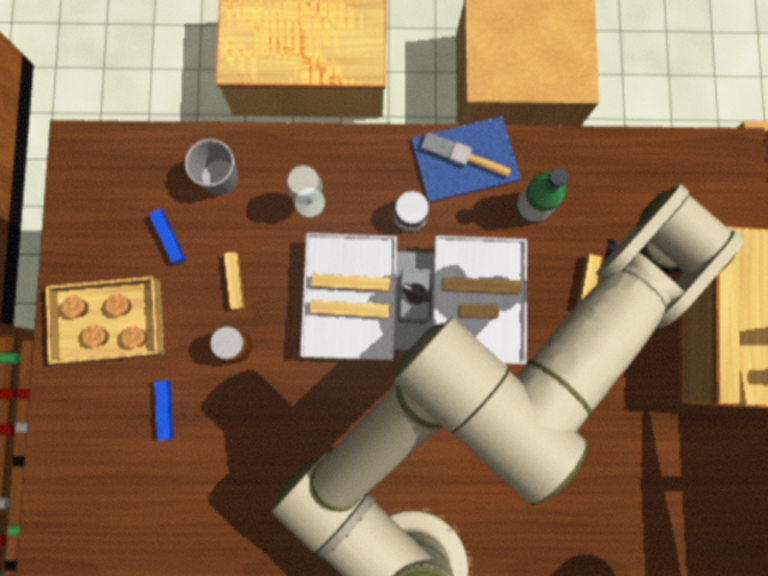

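The picture shows the pans freed: the left pan is low and the right high (51 and 71 mm, i.e. ±9.7 mm, about 54 g as expected). The right mid is at (590,275), under the wrist. I'm picking it.

Emit:
play_rows([
  [0.08, 0, -0.9, 0, 0, 0, 0.3],
  [0, 0, -0.9, 0, 0, 0, 0.3],
  [0, 0, -0.9, 0, 0, 0, 0.3],
  [0, 0, -0.9, 0, 0, 0, 0.3],
  [0, 0, -0.9, 0, 0, 0, 0.3],
  [0, 0, -0.5, 0, 0, 0, 0.3],
  [0, 0, -0.3, 0, 0, 0, 0.3],
  [0, 0, -0.17, 0, 0, 0, 0.3],
])

```text
time_s: 8.27
eef_pos: [588.2, -378.9, 6.8]
ee_rot: [-0.0, 0.993, -0.114, -0.001]
force: [1.2, 0.4, 1.0]
grip_width: 0.648
```

Emit:
play_rows([
  [0, 0, 0, 0, 0, 0, 0.3],
  [0, 0, 0, 0, 0, 0, -1],
  [0, 0, 0, 0, 0, 0, -1],
  [0, 0, 0, 0, 0, 0, -1],
  [0, 0, 0, 0, 0, 0, -1],
])

```text
time_s: 8.68
eef_pos: [589.3, -380.0, 10.2]
ee_rot: [0.001, 0.993, -0.115, 0.001]
force: [1.1, -0.1, 6.6]
grip_width: 0.291
```

Emit:
play_rows([
  [0, 0, 0.5, 0, 0, 0, -1],
  [0, 0, 0.9, 0, 0, 0, -1],
  [0, 0, 0.9, 0, 0, 0.9, -1],
  [0, 0, 0.9, 0, 0, 1, -1],
  [0, 0, 0.9, 0, 0, 1, -1],
  [0.05, 0.6, 0.4, 0, 0, 1, -1],
  [0.1, 0.8, 0, 0, 0, 1, -1],
  [0.1, 0.8, 0, 0, 0, 1, -1],
])

```text
time_s: 9.35
eef_pos: [598.6, -291.1, 190.0]
ee_rot: [0.001, 0.981, 0.194, 0.001]
force: [1.0, 0.3, -2.3]
grip_width: 0.29
```

Emit:
play_rows([
  [0.1, 0.8, 0, 0, 0, 1, -1],
  [0.1, 0.8, 0, 0, 0, 1, -1],
  [0.1, 0.8, 0, 0, 0, 1, -1],
  [0.1, 0.8, 0, 0, 0, 1, -1],
  [0.1, 0.6, 0, 0, 0, 1, -1],
  [0.1, 0.2, 0, 0, 0, 1, -1],
  [0.05, 0, 0, 0, 0, 1, -1],
  [0, 0, 0, 0, 0, 1, -1],
])

```text
time_s: 10.02
eef_pos: [624.8, -130.4, 188.7]
ee_rot: [0.0, 0.816, 0.578, 0.0]
force: [0.2, -0.9, -1.4]
grip_width: 0.288
```

Emit:
play_rows([
  [0, 0, 0, 0, 0, 1, -1],
  [0, 0, 0, 0, 0, 1, -1],
  [0, 0, 0, 0, 0, 0.9, -1],
  [0, 0, 0, 0, 0, 0, -1],
  [0, 0, 0, 0, 0, 0, -1],
])

```text
time_s: 10.43
eef_pos: [624.5, -131.4, 188.5]
ee_rot: [0.0, 0.723, 0.691, 0.0]
force: [-0.9, -0.7, -1.6]
grip_width: 0.284
```

```bash
python3 - <<'E'
from h import *
st()
c=cam('wrist'); print(rims(c)); [print(o) for o in woods(c,40)]
save(c,'w3.png',1.2)
E
```

```text
t 10.4333 pos [ 624.5 -131.4  188.5] yaw 87.4 F [-0.9 -0.7 -1.6] g 0.284 q [-0.39  0.6   1.18 -0.    1.36 -0.35]
{'L': (0, nan), 'R': (28315, 69.8)}
(array([ 570., -137.]), 159, 26, 87.3, 100.2, array([159, 103,  49, 194], dtype=int32))
(array([ 517., -130.]), 79, 26, 89.0, 100.1, array([ 91, 148,  57, 102], dtype=int32))
(array([ 845., -168.]), 96, 18, 68.4, 31.6, array([444, 156,  64,  87], dtype=int32))
(array([ 490., -384.]), 25, 12, 55.9, 30.4, array([146, 371,  14,  13], dtype=int32))
  return _methods._mean(a, axis=axis, dtype=dtype,
  ret = ret.dtype.type(ret / rcount)
```

View pics/w3.png

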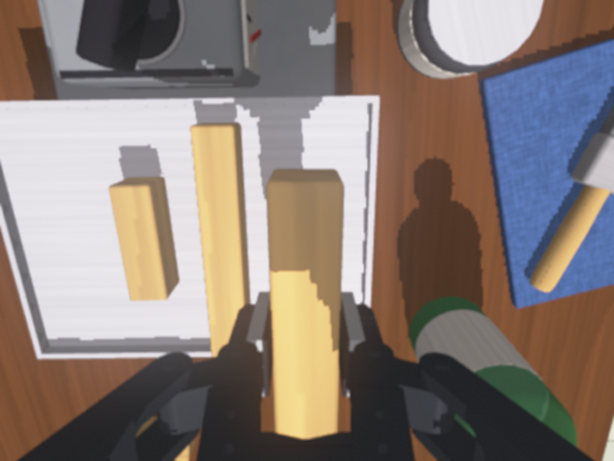

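The picture shows the held mid over the gap between the long stave (215,230) and the pan's far rim (370,230). The gap is clear and the tin and bottle are well outside it. I'm lowering it.

Emit:
play_rows([
  [0, 0, -0.8, 0, 0, 0, -1],
  [0, 0, -0.8, 0, 0, 0, -1],
  [0, 0, -0.6, 0, 0, 0, -1],
  [0, 0, -0.3, 0, 0, 0, -1],
  [0, 0, -0.2, 0, 0, 0, -1],
  [0, 0, -0.2, 0, 0, 0, -1],
  [0, 0, -0.16, 0, 0, 0, -1],
  [0, 0, 0, 0, 0, 0, -1],
])

```text
time_s: 11.15
eef_pos: [624.5, -131.4, 65.3]
ee_rot: [-0.0, 0.722, 0.692, -0.0]
force: [-0.5, 0.0, -2.0]
grip_width: 0.288
```

Emit:
play_rows([
  [0, 0, 0, 0, 0, 0, -1],
  [0, 0, 0, 0, 0, 0, -0.1],
  [0, 0, 0, 0, 0, 0, -0.1],
  [0, 0, 0, 0, 0, 0, -0.1],
  [0, 0, 0.2, 0, 0, 0, -0.1],
  [0, 0, 0.5, 0, 0, 0, -0.1],
  [0, 0, 0.9, 0, 0, 0, -0.1],
  [0, 0, 0.9, 0, 0, 0, -0.1],
])

```text
time_s: 11.82
eef_pos: [624.0, -131.2, 167.0]
ee_rot: [-0.001, 0.722, 0.692, -0.0]
force: [0.3, 0.7, 1.1]
grip_width: 0.453
```

```bash
python3 - <<'E'
from h import *
st()
c=cam('wrist'); print(rims(c)); [print(o) for o in woods(c,40)]
E
```

```text
t 11.8167 pos [ 624.  -131.2  167. ] yaw 87.6 F [0.3 0.7 1.1] g 0.453 q [-0.39  0.61  1.21  0.    1.32 -0.35]
{'L': (0, nan), 'R': (32953, 55.7)}
(array([ 570., -127.]), 138, 26, 87.6, 86.2, array([157, 104,  49, 177], dtype=int32))
(array([ 624., -133.]), 119, 25, 87.8, 86.2, array([237, 122,  37, 152], dtype=int32))
(array([ 518., -130.]), 79, 26, 89.2, 86.0, array([ 87, 150,  59, 105], dtype=int32))
(array([ 844., -169.]), 93, 17, 68.6, 31.6, array([457, 162,  55,  92], dtype=int32))
  return _methods._mean(a, axis=axis, dtype=dtype,
  ret = ret.dtype.type(ret / rcount)
```

Emit:
play_rows([
  [0, 0, 0.8, 0, 0, 0, 0],
  [0, 0, 0.6, 0, 0, -1, 0],
  [-0.53, -0.76, 0, 0, 0, -1, 0],
  [-0.53, -0.76, 0, 0, 0, -1, 0],
  [-0.53, -0.76, 0, 0, 0, -1, 0],
  [-0.53, -0.76, 0, 0, 0, -1, 0],
  [-0.53, -0.76, 0, 0, 0, -1, 0],
  [-0.53, -0.76, 0, 0, 0, -1, 0],
])

```text
time_s: 12.53
eef_pos: [496.1, -315.0, 222.5]
ee_rot: [0.001, 0.923, 0.385, 0.0]
force: [1.2, 0.2, -0.0]
grip_width: 0.499
```

Emit:
play_rows([
  [-0.53, -0.76, 0, 0, 0, -1, 0],
  [-0.5, -0.76, 0, 0, 0, -1, 0],
  [0, 0, 0, 0, 0, -1, 0],
  [0, 0, 0, 0, 0, -1, 0],
  [0, 0, 0, 0, 0, -1, 0],
  [0, 0, 0, 0, 0, -1, 0],
  [0, 0, 0, 0, 0, -1, 0],
  [0, 0, 0, 0, 0, -1, 0],
])

```text
time_s: 13.2
eef_pos: [456.1, -374.7, 222.4]
ee_rot: [0.0, 1.0, -0.024, 0.0]
force: [-0.0, -0.4, 0.5]
grip_width: 0.503
```

Emit:
play_rows([
  [0, 0, 0, 0, 0, -1, 0],
  [0, 0, 0, 0, 0, -0.3, 0],
  [0, 0, 0, 0, 0, 0, 0],
  [0, 0, 0, 0, 0, 0, 0],
])

```text
time_s: 13.53
eef_pos: [456.1, -374.6, 222.2]
ee_rot: [0.0, 0.996, -0.088, 0.0]
force: [0.1, 0.5, 0.3]
grip_width: 0.498
```

```bash
python3 -W ignore - <<'E'
from h import *
st()
c=cam('wrist'); [print(o) for o in woods(c,40)]
c=cam('top'); print(rims(c)); [print(o) for o in woods(c,40)]
E
```

```text
t 13.5333 pos [ 456.1 -374.6  222.2] yaw -10.1 F [0.1 0.5 0.3] g 0.498 q [-0.89  0.46  1.3   0.    1.37  0.86]
(array([ 622., -194.]), 24, 3, -5.8, 71.3, array([ 0,  9, 17, 34], dtype=int32))
(array([ 567., -195.]), 48, 25, 87.6, 86.0, array([ 0, 74, 67, 39], dtype=int32))
(array([ 455., -375.]), 79, 25, -9.6, 30.7, array([242, 131,  25,  73], dtype=int32))
(array([ 517., -161.]), 26, 22, -2.0, 85.7, array([  0, 140,  40,  34], dtype=int32))
{'L': (2815, 65.5), 'R': (2618, 56.6)}
(array([ 846., -168.]), 95, 17, 68.3, 34.6, array([312, 103,  28,  14], dtype=int32))
(array([587., 376.]), 120, 27, 8.2, 33.0, array([149, 169,  13,  38], dtype=int32))
(array([ 625., -133.]), 115, 26, -89.9, 89.0, array([299, 168,  39,  11], dtype=int32))
(array([577., 129.]), 159, 27, 87.3, 97.7, array([206, 182,  54,  12], dtype=int32))
(array([ 570., -138.]), 157, 26, 87.7, 88.7, array([294, 186,  53,  11], dtype=int32))
(array([523., 131.]), 158, 27, 86.6, 97.3, array([206, 200,  54,  12], dtype=int32))
(array([ 517., -131.]), 78, 25, 89.3, 88.5, array([305, 203,  27,  10], dtype=int32))
(array([ 455., -374.]), 77, 26, -10.6, 33.8, array([388, 218,  11,  25], dtype=int32))
```

Emit:
play_rows([
  [0, 0, -0.9, 0, 0, 0, 0.3],
  [0, 0, -0.9, 0, 0, 0, 0.3],
  [0, 0, -0.9, 0, 0, 0, 0.3],
  [0, 0, -0.9, 0, 0, 0, 0.3],
  [0, 0, -0.8, 0, 0, 0, 0.3],
  [0, 0, -0.5, 0, 0, 0, 0.3],
  [0, 0, -0.3, 0, 0, 0, 0.3],
  [0, 0, -0.15, 0, 0, 0, 0.3],
])

```text
time_s: 14.3
eef_pos: [455.8, -374.2, 6.4]
ee_rot: [-0.001, 0.996, -0.089, -0.001]
force: [-0.3, -0.9, 0.4]
grip_width: 0.648
```

Emit:
play_rows([
  [0, 0, 0, 0, 0, 0, 0.3],
  [0, 0, 0, 0, 0, 0, -1],
  [0, 0, 0, 0, 0, 0, -1],
  [0, 0, 0, 0, 0, 0, -1],
  [0, 0, 0, 0, 0, 0, -1],
])

```text
time_s: 14.72
eef_pos: [456.7, -375.3, 9.4]
ee_rot: [0.001, 0.996, -0.089, 0.001]
force: [0.0, 1.0, 6.9]
grip_width: 0.29
```

Emit:
play_rows([
  [0, 0, 0.5, 0, 0, 0, -1],
  [0, 0, 0.9, 0, 0, 0, -1],
  [0, 0, 0.9, 0, 0, 0.9, -1],
  [0, 0, 0.9, 0, 0, 1, -1],
  [0, 0, 0.9, 0, 0, 1, -1],
  [0, 0.6, 0.4, 0, 0, 1, -1],
  [0, 0.8, 0, 0, 0, 1, -1],
  [0, 0.8, 0, 0, 0, 1, -1],
])

```text
time_s: 15.38
eef_pos: [456.1, -286.1, 189.3]
ee_rot: [0.001, 0.975, 0.22, 0.001]
force: [0.3, -0.4, -1.8]
grip_width: 0.291
```

Emit:
play_rows([
  [0, 0.8, 0, 0, 0, 1, -1],
  [0, 0.8, 0, 0, 0, 1, -1],
  [0.1, 0.8, 0, 0, 0, 1, -1],
  [0, 0.8, 0, 0, 0, 1, -1],
  [0, 0.6, 0, 0, 0, 1, -1],
  [0, 0.1, 0, 0, 0, 1, -1],
  [0, 0, 0, 0, 0, 1, -1],
  [0, 0, 0, 0, 0, 1, -1],
])

```text
time_s: 16.05
eef_pos: [460.1, -129.9, 188.4]
ee_rot: [0.001, 0.801, 0.599, 0.0]
force: [0.1, -0.4, 0.1]
grip_width: 0.292
```

Emit:
play_rows([
  [0, 0, 0, 0, 0, 1, -1],
  [0, 0, 0, 0, 0, 1, -1],
  [0, 0, 0, 0, 0, 0.4, -1],
  [0, 0, 0, 0, 0, 0, -1],
  [0, 0, 0, 0, 0, 0, -1],
])

```text
time_s: 16.47
eef_pos: [460.1, -130.6, 188.1]
ee_rot: [0.0, 0.722, 0.692, 0.0]
force: [-1.2, -0.1, -0.2]
grip_width: 0.291
```

```bash
python3 -W ignore - <<'E'
from h import *
st()
c=cam('wrist'); print(rims(c)); [print(o) for o in woods(c,40)]
save(c,'w4.png',1.2)
E
```

```text
t 16.4667 pos [ 460.1 -130.6  188.1] yaw 87.5 F [-1.2 -0.1 -0.2] g 0.291 q [-0.52  0.25  1.7  -0.    1.19 -0.48]
{'L': (0, nan), 'R': (22255, 55.6)}
(array([ 569., -138.]), 159, 26, 87.7, 86.1, array([363,  94,  57, 188], dtype=int32))
(array([ 624., -133.]), 119, 26, 87.9, 86.1, array([430, 111,  60, 143], dtype=int32))
(array([ 516., -130.]), 79, 25, 88.8, 86.1, array([307, 138,  36,  98], dtype=int32))
```

View pics/w4.png

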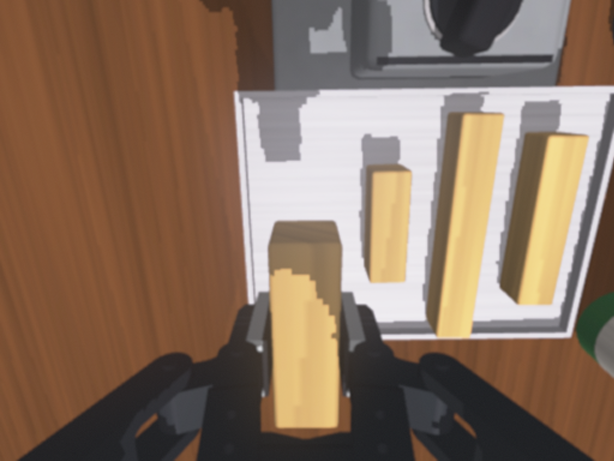

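The short is held above the free near strip of the right pan, left of the short at (388,225). The far strip holds the first mid (545,215). I'm lowering it.

Emit:
play_rows([
  [0.05, 0, -0.8, 0, 0, 0, -1],
  [0, 0, -0.8, 0, 0, 0, -1],
  [0, 0, -0.7, 0, 0, 0, -1],
  [0, 0, -0.4, 0, 0, 0, -1],
  [0, 0, -0.22, 0, 0, 0, -1],
  [0, 0, -0.2, 0, 0, 0, -1],
  [0, 0, -0.16, 0, 0, 0, -1],
  [0, 0, 0, 0, 0, 0, -1],
])

```text
time_s: 17.18
eef_pos: [462.0, -130.6, 56.1]
ee_rot: [-0.0, 0.722, 0.692, -0.0]
force: [-0.6, -0.3, -1.2]
grip_width: 0.289
```

Emit:
play_rows([
  [0, 0, 0, 0, 0, 0, -1],
  [0, 0, 0, 0, 0, 0, -0.1],
  [0, 0, 0, 0, 0, 0, -0.1],
  [0, 0, 0, 0, 0, 0, -0.1],
  [0, 0, 0.2, 0, 0, 0, -0.1],
  [0, 0, 0.5, 0, 0, 0, -0.1],
  [0, 0, 0.9, 0, 0, 0, -0.1],
  [0, 0, 0.9, 0, 0, 0, -0.1],
])

```text
time_s: 17.85
eef_pos: [461.5, -130.3, 158.0]
ee_rot: [-0.001, 0.722, 0.692, -0.0]
force: [0.7, -0.1, 0.3]
grip_width: 0.449
```

```bash
python3 -W ignore - <<'E'
from h import *
st()
c=cam('wrist'); print(rims(c)); [print(o) for o in woods(c,40)]
E
```

```text
t 17.85 pos [ 461.5 -130.3  158. ] yaw 87.6 F [ 0.7 -0.1  0.3] g 0.449 q [-0.52  0.29  1.73 -0.    1.12 -0.48]
{'L': (0, nan), 'R': (25905, 45.7)}
(array([ 569., -138.]), 159, 27, 87.5, 76.1, array([369,  95,  64, 201], dtype=int32))
(array([ 624., -133.]), 119, 27, 87.8, 76.2, array([442, 114,  67, 153], dtype=int32))
(array([ 516., -130.]), 79, 26, 88.6, 76.1, array([309, 142,  40, 105], dtype=int32))
(array([ 462., -133.]), 80, 25, 88.7, 76.1, array([238, 149,  35, 104], dtype=int32))
```

Emit:
play_rows([
  [0, 0, 0.9, 0, 0, 0, 0],
  [0, 0, 0.9, 0, 0, 0, 0],
  [0.225, 0.905, 0, 0, 0, -0.95, 0],
  [0.225, 0.905, 0, 0, 0, -0.95, 0],
  [0.225, 0.905, 0, 0, 0, -0.95, 0],
  [0.225, 0.905, 0, 0, 0, -0.95, 0],
  [0.225, 0.905, 0, 0, 0, -0.95, 0],
  [0.225, 0.905, 0, 0, 0, -0.95, 0],
])

```text
time_s: 18.57
eef_pos: [516.1, 88.5, 229.3]
ee_rot: [0.0, 0.894, 0.447, 0.0]
force: [1.5, -0.8, 0.0]
grip_width: 0.498
```

Emit:
play_rows([
  [0.225, 0.905, 0, 0, 0, -0.95, 0],
  [0.225, 0.905, 0, 0, 0, -0.95, 0],
  [0.225, 0.905, 0, 0, 0, -0.95, 0],
  [0.225, 0.905, 0, 0, 0, -0.95, 0],
  [0.225, 0.905, 0, 0, 0, -0.95, 0],
  [0.225, 0.905, 0, 0, 0, -0.95, 0],
  [0.225, 0.905, 0, 0, 0, -0.95, 0],
  [0.225, 0.905, 0, 0, 0, -0.95, 0],
])

```text
time_s: 19.23
eef_pos: [587.9, 378.1, 229.2]
ee_rot: [-0.0, 0.998, 0.066, 0.0]
force: [0.3, -1.0, 1.0]
grip_width: 0.497
```

Emit:
play_rows([
  [0, 0, 0, 0, 0, 0, 0],
  [0, 0, 0, 0, 0, 0, 0],
])

```text
time_s: 19.4
eef_pos: [587.7, 377.7, 227.6]
ee_rot: [0.0, 0.998, 0.069, -0.0]
force: [-0.7, -0.4, 0.2]
grip_width: 0.5
```

```bash
python3 -W ignore - <<'E'
from h import *
st()
c=cam('wrist'); print(rims(c)); [print(o) for o in woods(c,40)]
c=cam('top'); print(rims(c)); [print(o) for o in woods(c,40)]
E
```

```text
t 19.4 pos [587.7 377.7 227.6] yaw 7.9 F [-0.7 -0.4  0.2] g 0.5 q [ 0.4   0.73  0.86 -0.    1.55  1.84]
{'L': (13370, 74.8), 'R': (0, nan)}
(array([587., 378.]), 120, 26, 8.6, 30.7, array([242, 110,  25, 108], dtype=int32))
(array([580., 172.]), 76, 26, 87.2, 105.2, array([434, 198,  78,  46], dtype=int32))
(array([524., 161.]), 101, 26, 86.9, 105.1, array([415, 248,  97,  50], dtype=int32))
(array([471., 355.]), 53, 16, 52.8, 77.2, array([238, 268,  37,  35], dtype=int32))
{'L': (2831, 75.5), 'R': (2334, 46.5)}
(array([ 846., -168.]), 95, 16, 68.3, 34.1, array([312, 103,  28,  14], dtype=int32))
(array([ 625., -133.]), 118, 27, 88.4, 78.6, array([298, 169,  40,  10], dtype=int32))
(array([577., 128.]), 158, 26, 87.0, 107.9, array([206, 181,  54,  12], dtype=int32))
(array([ 570., -137.]), 158, 27, 87.6, 78.3, array([294, 186,  53,  11], dtype=int32))
(array([522., 130.]), 159, 26, 86.7, 107.9, array([205, 199,  55,  12], dtype=int32))
(array([ 518., -130.]), 78, 26, 89.5, 78.7, array([305, 204,  26,   9], dtype=int32))
(array([ 462., -132.]), 77, 25, -89.8, 78.8, array([306, 222,  26,   9], dtype=int32))
```

Emit:
play_rows([
  [0, 0, -0.9, 0, 0, 0, 0.3],
  [0, 0, -0.9, 0, 0, 0, 0.3],
  [0, 0, -0.9, 0, 0, 0, 0.3],
  [0, 0, -0.9, 0, 0, 0, 0.3],
  [0, 0, -0.9, 0, 0, 0, 0.3],
  [0, 0, -0.5, 0, 0, 0, 0.3],
  [0, 0, -0.3, 0, 0, 0, 0.3],
  [0, 0, -0.17, 0, 0, 0, 0.3],
])

```text
time_s: 20.17
eef_pos: [588.1, 375.0, 9.2]
ee_rot: [0.0, 0.998, 0.068, -0.0]
force: [0.1, -0.3, 0.1]
grip_width: 0.644
```

Emit:
play_rows([
  [0, 0, 0, 0, 0, 0, 0.3],
  [0, 0, 0, 0, 0, 0, -1],
  [0, 0, 0, 0, 0, 0, -1],
  [0, 0, 0, 0, 0, 0, -1],
  [0, 0, 0, 0, 0, 0, -1],
])

```text
time_s: 20.58
eef_pos: [589.0, 376.6, 11.9]
ee_rot: [-0.001, 0.998, 0.068, 0.002]
force: [-1.1, -0.9, 6.0]
grip_width: 0.284
```

Emit:
play_rows([
  [0, 0, 0.5, 0, 0, 0, -1],
  [0, 0, 0.9, 0, 0, 0, -1],
  [0, 0, 0.9, 0, 0, 0.9, -1],
  [0, 0, 0.9, 0, 0, 1, -1],
  [0, 0, 0.9, 0, 0, 1, -1],
  [0.05, -0.6, 0.4, 0, 0, 1, -1],
  [0.1, -0.8, 0, 0, 0, 1, -1],
  [0.1, -0.8, 0, 0, 0, 1, -1],
])

```text
time_s: 21.25
eef_pos: [598.2, 287.8, 191.7]
ee_rot: [0.0, 0.929, 0.371, 0.002]
force: [0.3, -0.3, -2.1]
grip_width: 0.291
```

Emit:
play_rows([
  [0.1, -0.8, 0, 0, 0, 1, -1],
  [0.1, -0.8, 0, 0, 0, 1, -1],
  [0.15, -0.8, 0, 0, 0, 1, -1],
  [0.15, -0.7, 0, 0, 0, 1, -1],
  [0.15, -0.5, 0, 0, 0, 1, -1],
  [0.15, -0.2, 0, 0, 0, 1, -1],
  [0, 0, 0, 0, 0, 1, -1],
  [0, 0, 0, 0, 0, 0.3, -1],
])

```text
time_s: 21.92
eef_pos: [630.3, 135.3, 190.2]
ee_rot: [0.0, 0.724, 0.69, 0.0]
force: [0.2, 0.4, -1.6]
grip_width: 0.289
```

Emit:
play_rows([
  [0, 0, 0, 0, 0, 0, -1],
  [0, 0, 0, 0, 0, 0, -1],
])

```text
time_s: 22.08
eef_pos: [630.1, 136.3, 190.1]
ee_rot: [0.0, 0.726, 0.688, 0.0]
force: [-0.1, 0.6, -0.6]
grip_width: 0.289
```

```bash
python3 -W ignore - <<'E'
from h import *
st()
c=cam('wrist'); print(rims(c)); [print(o) for o in woods(c,40)]
E
```

```text
t 22.0833 pos [630.1 136.3 190.1] yaw 86.9 F [-0.1  0.6 -0.6] g 0.289 q [ 0.03  0.61  1.16 -0.    1.37  0.09]
{'L': (25742, 74.8), 'R': (145, 45.4)}
(array([578., 132.]), 156, 26, 86.5, 105.3, array([161, 104,  48, 194], dtype=int32))
(array([523., 131.]), 160, 26, 86.4, 105.2, array([ 83, 106,  69, 196], dtype=int32))
```

Emit:
play_rows([
  [0.04, 0, -0.8, 0, 0, 0, -1],
  [0, 0, -0.8, 0, 0, 0, -1],
  [0, 0, -0.6, 0, 0, 0, -1],
  [0, 0, -0.3, 0, 0, 0, -1],
  [0, 0, -0.2, 0, 0, 0, -1],
  [0, 0, -0.15, 0, 0, 0, -1],
  [0, 0, -0.1, 0, 0, 0, -1],
  [0, 0, 0, 0, 0, 0, -1],
])

```text
time_s: 22.8
eef_pos: [631.9, 136.3, 72.0]
ee_rot: [0.0, 0.725, 0.688, 0.0]
force: [-0.2, 0.4, 0.1]
grip_width: 0.29
```

Emit:
play_rows([
  [0, 0, 0, 0, 0, 0, -1],
  [0, 0, 0, 0, 0, 0, -0.1],
  [0, 0, 0, 0, 0, 0, -0.1],
  [0, 0, 0, 0, 0, 0, -0.1],
  [0, 0, 0.2, 0, 0, 0, -0.1],
  [0, 0, 0.5, 0, 0, 0, -0.1],
  [0, 0, 0.9, 0, 0, 0, -0.1],
  [0, 0, 0.9, 0, 0, 0, -0.1],
])

```text
time_s: 23.47
eef_pos: [631.2, 136.2, 173.0]
ee_rot: [-0.001, 0.725, 0.688, -0.001]
force: [-0.1, -0.0, 0.3]
grip_width: 0.448
```

Emit:
play_rows([
  [0, 0, 0.9, 0, 0, 0, 0],
  [-0.3, -0.8, 0.3, 0, 0, 0, 0],
  [-0.4, -0.8, 0, 0, 0, 0, 0],
  [-0.4, -0.8, 0, 0, 0, 0, 0],
  [-0.4, -0.8, 0, 0, 0, 0, 0],
  [-0.4, -0.2, 0, 0, 0, 0, 0],
  [-0.2, 0, 0, 0, 0, 0, 0],
  [0, 0, 0, 0, 0, 0, 0],
])

```text
time_s: 24.13
eef_pos: [546.7, -0.4, 220.9]
ee_rot: [0.0, 0.726, 0.688, 0.0]
force: [-0.3, 0.7, 0.8]
grip_width: 0.501
```

Emit:
play_rows([
  [0, 0, 0, 0, 0, 0, 0],
  [0, 0, 0, 0, 0, 0, 0],
  [0, 0, 0, 0, 0, 0, 0],
  [0, 0, 0, 0, 0, 0, 0],
  [0, 0, 0, 0, 0, 0, 0],
  [0, 0, 0, 0, 0, 0, 0],
  [0, 0, 0, 0, 0, 0, 0],
  [0, 0, 0, 0, 0, 0, 0],
])

```text
time_s: 24.8
eef_pos: [547.7, 0.3, 219.7]
ee_rot: [-0.0, 0.725, 0.688, -0.0]
force: [0.2, -0.2, 0.0]
grip_width: 0.498
```

```bash
python3 -W ignore - <<'E'
from h import *
st()
c=cam('wrist'); print(rims(c)); [print(o) for o in woods(c,40)]; save(c,'w5.png',1.2)
P=cloud(c); m=(P[...,2]>140)&(P[...,2]<170)&(P[...,0]>490)&(P[...,0]<600)&(abs(P[...,1])<50)
q=P[m]; print('knob',len(q), np.nanpercentile(q[:,2],[5,50,95]),cv2.minAreaRect(q[q[:,2]>147][:,:2].astype(np.float32)))
c=cam('top'); print(rims(c)); [print(o) for o in woods(c,40)]
c=cam('side'); print(rims(c))
E
```

```text
t 24.8 pos [5.477e+02 3.000e-01 2.197e+02] yaw 87.0 F [ 0.2 -0.2  0. ] g 0.498 q [-0.21  0.37  1.45 -0.    1.32 -0.16]
{'L': (19082, 60.4), 'R': (9714, 59.9)}
(array([520.,  99.]), 94, 26, 86.3, 91.0, array([195,   0,  37, 129], dtype=int32))
(array([575.,  97.]), 92, 26, 87.1, 91.0, array([266,   0,  36, 127], dtype=int32))
(array([630., 107.]), 65, 26, 86.9, 91.0, array([330,   0,  45,  92], dtype=int32))
(array([ 569., -130.]), 146, 26, 87.2, 90.3, array([269, 232,  29, 130], dtype=int32))
(array([626., -93.]), 42, 25, 88.2, 90.2, array([325, 244,  29,  47], dtype=int32))
(array([ 517., -129.]), 79, 25, 88.9, 90.3, array([217, 261,  28,  78], dtype=int32))
(array([ 840., -176.]), 76, 16, 67.8, 31.6, array([478, 267,  34,  54], dtype=int32))
(array([453., -97.]), 11, 5, 62.5, 90.1, array([163, 278,   7,  11], dtype=int32))
knob 1724 [145.98552957 150.84282556 152.1612263 ] ((547.0494995117188, -1.8394355773925781), (55.849700927734375, 16.190656661987305), 66.64532470703125)
{'L': (2181, 61.1), 'R': (1391, 60.9)}
(array([ 846., -168.]), 95, 17, 68.7, 34.8, array([312, 103,  28,  14], dtype=int32))
(array([632., 135.]), 116, 27, 87.9, 93.1, array([212, 165,  39,  11], dtype=int32))
(array([ 624., -163.]), 54, 26, 88.9, 93.2, array([320, 169,  18,   9], dtype=int32))
(array([578., 135.]), 146, 27, 87.0, 93.1, array([207, 182,  49,  12], dtype=int32))
(array([ 568., -165.]), 102, 26, 88.6, 92.7, array([313, 186,  35,  11], dtype=int32))
(array([524., 142.]), 136, 26, 86.6, 93.2, array([206, 200,  46,  11], dtype=int32))
(array([ 516., -137.]), 65, 24, -89.6, 93.3, array([310, 204,  22,   9], dtype=int32))
(array([ 464., -133.]), 77, 25, 89.3, 92.9, array([306, 221,  27,   9], dtype=int32))
{'L': (807, 59.7), 'R': (184, 59.5)}
```

View pics/w5.png

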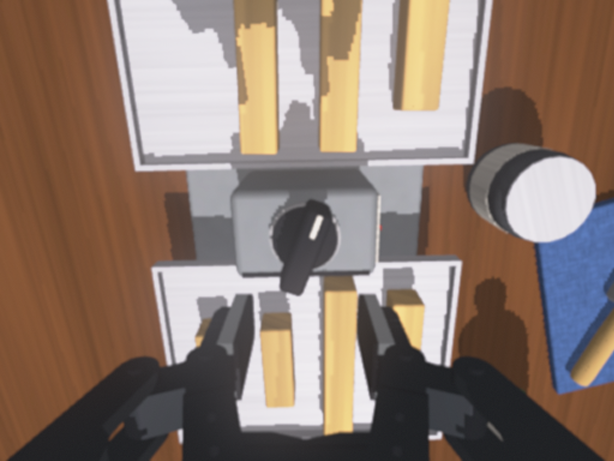

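The picture shows both pans level: staves at z 91.0 on the left and 90.3 on the right, floors at 60.4 and 59.9. The knob bar at (305,245) is turned by about 68°, home, and its top is at 151. All eight staves are in the pans. Next I wait a little, then re-grip the knob.

Emit:
play_rows([
  [0, -0.05, 0, 0, 0, -0.9, 0],
  [0, 0, 0, 0, 0, -0.9, 0],
  [0, 0, 0, 0, 0, -0.9, 0],
  [0, 0, 0, 0, 0, -0.65, 0],
  [0, 0, 0, 0, 0, 0, 0],
  [0, 0, 0, 0, 0, 0, 0],
  [0, 0, 0, 0, 0, 0, 0],
  [0, 0, 0, 0, 0, 0, 0],
])

```text
time_s: 25.62
eef_pos: [547.7, -1.8, 219.7]
ee_rot: [0.0, 0.834, 0.552, 0.0]
force: [-0.9, 0.6, -0.2]
grip_width: 0.505
```

Emit:
play_rows([
  [0, 0, 0, 0, 0, 0, 0],
  [0, 0, 0, 0, 0, 0, 0],
  [0, 0, 0, 0, 0, 0, 0],
  [0, 0, 0, 0, 0, 0, 0],
  [0, 0, 0, 0, 0, 0, 0],
  [0, 0, 0, 0, 0, 0, 0],
  [0, 0, 0, 0, 0, 0, 0],
  [0, 0, 0, 0, 0, 0, 0],
])

```text
time_s: 26.28
eef_pos: [547.7, -1.8, 219.7]
ee_rot: [-0.0, 0.834, 0.551, -0.0]
force: [0.1, 0.6, -0.7]
grip_width: 0.499
```

```bash
python3 -W ignore - <<'E'
from h import *
st()
c=cam('wrist'); print(rims(c)); print([(o[0],o[4]) for o in woods(c,40)])
E
```

```text
t 26.2833 pos [547.7  -1.8 219.7] yaw 66.9 F [ 0.1  0.6 -0.7] g 0.499 q [-0.22  0.37  1.45 -0.    1.32  0.19]
{'L': (22322, 60.4), 'R': (11691, 59.9)}
[(array([521., 110.]), 90.9), (array([575.,  98.]), 91.0), (array([630.,  99.]), 91.0), (array([ 625., -120.]), 90.3), (array([571., -75.]), 90.3), (array([ 517., -130.]), 90.2), (array([ 463., -132.]), 90.2)]
```

Steady and level, about 0.3 mm from exact. Gripping the knob.

Emit:
play_rows([
  [0, 0, -0.7, 0, 0, 0, 0],
  [0, 0, -0.7, 0, 0, 0, 0],
  [0, 0, -0.5, 0, 0, 0, 0],
  [0, 0, -0.3, 0, 0, 0, 0],
  [0, 0, -0.14, 0, 0, 0, 0],
  [0, 0, 0, 0, 0, 0, 0],
  [0, 0, 0, 0, 0, 0, 0],
])

```text
time_s: 26.92
eef_pos: [548.0, -1.9, 126.7]
ee_rot: [0.0, 0.834, 0.551, 0.0]
force: [-0.5, -0.9, -1.1]
grip_width: 0.501
```

Emit:
play_rows([
  [0, 0, 0, 0, 0, 0, -1],
  [0, 0, 0, 0, 0, 0, -1],
  [0, 0, 0, 0, 0, 0, -1],
  [0, 0, 0, 0, 0, 0, -1],
  [0, 0, 0, 0, 0, 0, -1],
  [0, 0, 0, 0, 0, 0, -1],
])

```text
time_s: 27.42
eef_pos: [547.5, -1.6, 127.2]
ee_rot: [0.0, 0.834, 0.551, 0.0]
force: [-4.6, 0.7, 6.3]
grip_width: 0.176
```

Emit:
play_rows([
  [0, 0, 0.08, 0, 0, 0, -1],
  [0, 0, 0.08, 0, 0, 0, -1],
  [0, 0, 0.08, 0, 0, 0, -1],
  [0, 0, 0.08, 0, 0, 0, -1],
  [0, 0, 0.05, 0, 0, 0, -1],
  [0, 0, 0, 0, 0, 0, -1],
  [0, 0, 0, 0, 0, 0, -1],
])

```text
time_s: 28.0
eef_pos: [547.5, -1.6, 141.1]
ee_rot: [-0.0, 0.834, 0.551, -0.0]
force: [-2.8, 3.1, 1.8]
grip_width: 0.17
```

Emit:
play_rows([
  [0, 0, 0, 0, 0, -0.9, -1],
  [0, 0, 0, 0, 0, -0.9, -1],
  [0, 0, 0, 0, 0, -0.9, -1],
  [0, 0, 0, 0, 0, -0.9, -1],
  [0, 0, 0, 0, 0, -0.9, -1],
  [0, 0, 0, 0, 0, -0.9, -1],
  [0, 0, 0, 0, 0, -0.9, -1],
  [0, 0, 0, 0, 0, -0.9, -1],
])

```text
time_s: 28.67
eef_pos: [547.8, -2.0, 141.0]
ee_rot: [0.0, 0.979, 0.203, 0.0]
force: [-1.7, 0.6, 0.6]
grip_width: 0.172
```

Emit:
play_rows([
  [0, 0, 0, 0, 0, -0.9, -1],
  [0, 0, 0, 0, 0, -0.9, -1],
  [0, 0, 0, 0, 0, -0.9, -1],
  [0, 0, 0, 0, 0, -0.9, -1],
  [0, 0, 0, 0, 0, -0.4, -1],
  [0, 0, 0, 0, 0, 0, -1],
  [0, 0, 0, 0, 0, 0, -1],
])

```text
time_s: 29.25
eef_pos: [547.9, -2.3, 141.0]
ee_rot: [0.0, 1.0, -0.002, 0.0]
force: [-1.9, -2.4, 0.9]
grip_width: 0.171
```

```bash
python3 -W ignore - <<'E'
from h import *
st(); print(sensors.sense()['wrist_torque'])
E
```

```text
t 29.25 pos [547.9  -2.3 141. ] yaw -0.2 F [-1.9 -2.4  0.9] g 0.171 q [-0.22  0.45  1.55 -0.    1.14  1.36]
[-0.51500547  0.26128898 -0.00779384]
```

Emit:
play_rows([
  [0, 0, 0, 0, 0, -0.12, -1],
  [0, 0, 0, 0, 0, 0, -1],
  [0, 0, -0.08, 0, 0, 0, -1],
  [0, 0, -0.08, 0, 0, 0, -1],
  [0, 0, -0.08, 0, 0, 0, -1],
  [0, 0, -0.08, 0, 0, 0, -1],
  [0, 0, -0.06, 0, 0, 0, -1],
  [0, 0, 0, 0, 0, 0, -1],
])

```text
time_s: 29.92
eef_pos: [547.9, -2.2, 127.2]
ee_rot: [0.001, 1.0, -0.009, 0.001]
force: [-7.4, -4.9, 15.4]
grip_width: 0.177
```

Emit:
play_rows([
  [0, 0, -0.02, 0, 0, 0, -1],
  [0, 0, 0, 0, 0, 0, -1],
])

```text
time_s: 30.08
eef_pos: [548.0, -2.2, 127.1]
ee_rot: [0.001, 1.0, -0.009, 0.001]
force: [-10.7, -4.9, 20.6]
grip_width: 0.174
```

Seated at the same z as when first gripped, with a 20 N reaction. Releasing and backing off to check.

Emit:
play_rows([
  [0, 0, 0, 0, 0, 0, 0],
  [0, 0, 0, 0, 0, 0, 0],
  [0, 0, 0, 0, 0, 0, 0],
  [0, 0, 0.4, 0, 0, 0, 0],
  [0, 0, 0.8, 0, 0, 0, 0],
  [0, 0, 0.9, 0, 0, 0, 0],
  [-0.5, -0.5, 0.4, 0, 0, 0, 0],
  [-0.7, -0.6, 0, 0, 0, 0, 0],
])

```text
time_s: 30.75
eef_pos: [501.4, -45.6, 228.1]
ee_rot: [0.001, 1.0, -0.007, 0.004]
force: [0.5, -1.2, 0.9]
grip_width: 0.502
```

Emit:
play_rows([
  [-0.6, -0.7, 0, 0, 0, 0, 0],
  [-0.4, -0.8, 0, 0, 0, 0, 0],
  [-0.4, -0.8, 0, 0, 0, 0, 0],
  [-0.4, -0.8, 0, 0, 0, 0, 0],
  [-0.3, -0.9, 0, 0, 0, 0, 0],
  [-0.3, -0.9, 0, 0, 0, 0, 0],
  [-0.3, -0.9, 0, 0, 0, 0, 0],
  [0, 0, 0, 0, 0, 0, 0],
])

```text
time_s: 31.42
eef_pos: [389.9, -282.6, 224.3]
ee_rot: [0.0, 1.0, -0.011, -0.0]
force: [0.3, -0.5, -1.4]
grip_width: 0.499
```

Emit:
play_rows([
  [0, 0, 0, 0, 0, 0, 0],
  [0, 0, 0, 0, 0, 0, 0],
  [0, 0, 0, 0, 0, 0, 0],
  [0, 0, 0, 0, 0, 0, 0],
  [0, 0, 0, 0, 0, 0, 0],
  [0, 0, 0, 0, 0, 0, 0],
  [0, 0, 0, 0, 0, 0, 0],
  [0, 0, 0, 0, 0, 0, 0],
])

```text
time_s: 32.08
eef_pos: [391.8, -277.6, 224.9]
ee_rot: [0.0, 1.0, -0.009, 0.0]
force: [0.0, -0.0, -0.4]
grip_width: 0.502
```

```bash
python3 -W ignore - <<'E'
from h import *
st()
for n in ('top','side'):
    c=cam(n); P=cloud(c); print(n,rims(c)); [print(o) for o in woods(c,40)]
    hsv=cv2.cvtColor(c['pixels'],cv2.COLOR_RGB2HSV)
    m=(P[...,2]>143)&(abs(P[...,0]-547)<50)&(abs(P[...,1])<40)&(hsv[...,2]<90)&(P[...,2]<175)
    q=P[m]; print('knob',len(q),np.nanpercentile(q[:,2],[50,90,98]),cv2.minAreaRect(q[:,:2].astype(np.float32)))
    save(c,n+'9.png')
E
```

```text
t 32.0833 pos [ 391.8 -277.6  224.9] yaw -1.0 F [ 0.  -0.  -0.4] g 0.502 q [-0.86  0.22  1.64  0.    1.28  0.73]
top {'L': (2430, 61.1), 'R': (2403, 61.0)}
(array([ 846., -168.]), 93, 17, 70.1, 34.8, array([312, 103,  28,  14], dtype=int32))
(array([632., 135.]), 117, 27, 87.3, 93.3, array([212, 165,  39,  11], dtype=int32))
(array([ 608., -155.]), 117, 26, 86.9, 93.1, array([306, 173,  40,  11], dtype=int32))
(array([577., 129.]), 159, 27, 87.0, 93.2, array([207, 182,  53,  12], dtype=int32))
(array([ 570., -138.]), 156, 27, 87.3, 92.8, array([294, 185,  54,  12], dtype=int32))
(array([523., 131.]), 158, 27, 86.4, 92.9, array([206, 200,  54,  12], dtype=int32))
(array([ 516., -131.]), 77, 25, -89.8, 93.3, array([305, 203,  27,  10], dtype=int32))
(array([ 464., -133.]), 76, 25, -90.0, 93.3, array([306, 221,  27,   9], dtype=int32))
knob 90 [151.13870042 154.19627424 156.3079169 ] ((545.8672485351562, -2.4211463928222656), (15.020857810974121, 52.81688690185547), 89.37454223632812)
side {'L': (810, 59.6), 'R': (209, 59.8)}
(array([ 837., -165.]), 89, 20, 70.4, 31.9, array([248, 136,  22,   6], dtype=int32))
(array([586., -98.]), 96, 41, -47.2, 90.9, array([274, 156,  14,  16], dtype=int32))
(array([574., 130.]), 159, 144, 87.8, 90.6, array([206, 172,  55,  39], dtype=int32))
knob 45 [148.0494168  152.0059184  154.60971172] ((545.0167236328125, 0.5150461196899414), (60.3248291015625, 15.965269088745117), 2.187352180480957)
```

View pics/top9.png

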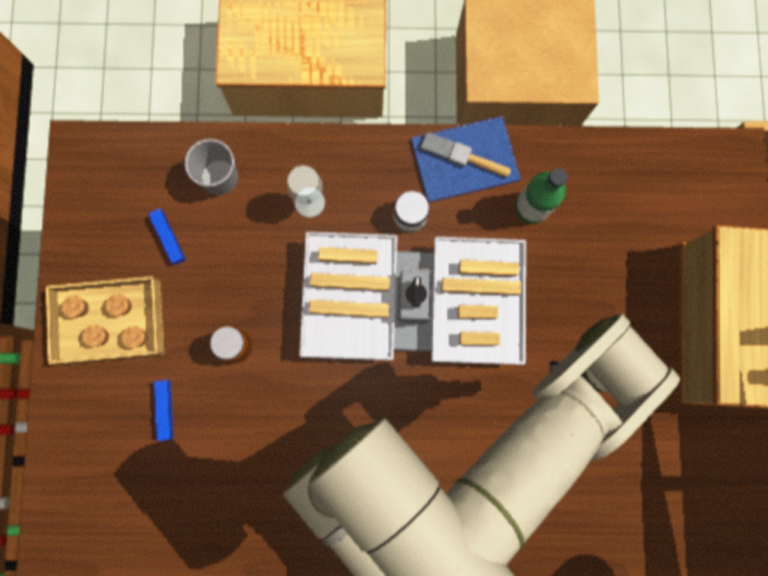

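The final view shows all eight staves flat in the pans. The right mid was nudged by the announced disturbance to (490,268) and is still wholly inside the pan. The knob bar lies along x again and is home, the jar (227,343) and tin (411,210) stand upright, and the arm is clear. Handing in.

```bash
python3 -c "
from rig import order
print(order.finish_job())"
```

```text
the job is handed in; nothing more can be done
None
```

The job is finished and handed in at about 32 s on the robot's clock.

**What I did**
- **Freeing:** I pulled the knob up about 15 mm, turned it to its end stop and pushed it home (15 N reaction). The pans then stood ±9.7 mm apart, as expected for about 54 g of difference.
- **Sharing:** I put the right-hand mid and the bench short in the right pan, and the left-hand mid in the left pan. No stave already in a pan had to cross over.
- **Arresting:** I pulled the knob up 13.9 mm, turned it back and pushed it home (20 N reaction, same height as before the pull).

**Last checks**
- **Level:** With the hand off, both pans stayed level and steady for over a second. The floors read 60.4 mm (left) and 59.9 mm (right). The stave tops differed by 0.7 mm, so each pan was about 0.3 mm from exact level.
- **Staves:** All eight staves lay flat inside the pans at the end. The right-hand mid had shifted from (624, -133) to (608, -155) mm in between, probably the knock the rules mention, but was still wholly inside its pan.
- **Knob:** The bar lay along the balance's x again. I judged it home from the arm's height and the push force. The last camera heights of its top were too scattered to add much.
- **Bystanders:** The jar and tin stood upright where they started.

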